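# Park the reagent caddy against its sprung buffer

### The job

Take the reagent caddy by its push bar and, keeping its wheels on the bench, push it until both front castors trail straight, then steer it between the two white lines, centred and in line with them, and ease it against the sprung buffer until it rests pressed lightly on the pad and stays there when you let go. Do not drive the buffer to its hard stop, do not lift the caddy or upset the jar on it, and leave the glassware around untouched.

Things in the scene. Friction and masses are not known exactly. Their poses are not given: they have to be found in the camera images.
- caddy: Steel tray caddy 170 long (its x) by 110 wide, on four 28 mm wheels; about 0.7 kg loaded. Origin on the bench under the tray's middle; x forward (nose), y left, z up. Tray floor 46 above the bench, rim top 62. Rear wheels (x = -60) are fixed in line with x. Stiff axles: rolling takes about 2 N and it stays where left. A block of vials, caps 93 above the bench, is fixed on the tray front right.
- push_bar (a point): Middle of the caddy's push bar, a round steel bar of 12 diameter across the caddy (along its y), at x = -70, z = 122 in the caddy's frame, on two uprights of 10 diameter at y = +-42 (74 clear between). Pinch it from above, one finger before and one behind it. Its axes are the caddy's.
- nose (a point): Middle of the caddy's flat front face, at x = +85, z = 50 in the caddy's frame.
- castor_left (a joint): Swivel angle (rad) of the front left castor: pin at x = +50, y = +40 in the caddy's frame, trail 14. 0 when it trails straight behind its pin, positive counter-clockwise from above; starts at 0.9 to 2.3. It comes round within about 50 of forward pushing.
- castor_right (a joint): The same for the front right castor (pin at x = +50, y = -40); starts at -2.3 to -0.9.
- bay: The parking bay, fixed: two white lines on the bench parallel to its x at y = +-70 (inner edges 67), from x = -200 to +30, with a buffer on a rail at their inner end. Origin on the bench on the centre line; x points into the bay (the way the caddy drives in, nose first), y left, z up. The buffer is clamped anywhere along the rail: its pad's face stands between x = 0 and x = +70, to be found by touch.
- rail (a point): Middle of the buffer's aluminium rail, at x = 155 in the bay's frame, on the bench. The rubber pad (70 wide, 34 high, its middle 50 above the bench) faces the caddy's nose. It is sprung and damped: 0.5 N per mm, 12 of travel, then a hard stop; when let go it pushes the caddy back until the stiff wheels hold it, at about 2 N.
- jar: Loose amber jar, 42 diameter and about 58 high, about 0.12 kg, standing on the tray front left, 74 to 136 ahead of the push bar. Origin in the middle of its foot, z up.
- beaker: Glass beaker, 60 diameter and 75 high, standing beside the white lines on the robot's side; leave it. Origin in the middle of its foot.
- bottle: Amber bottle with a blue cap, 80 diameter, 160 high, standing beyond the caddy's path; leave it. Origin in the middle of its foot.
- big_jar: Wide amber jar with a black cap, 72 diameter, 100 high, beyond the caddy's path; leave it. Origin in the middle of its foot.
Mind the look-alikes: they are no part of the job. There is more than one size of the caddy; the job needs the middle-sized. What is shaped like the jar but purple is not meant.

How it is judged:
On the way, in this order (a step that is already met when the one before it is completed fails the run):
1. both front castors trail straight (within 0.35 rad) (value of joint castor_left between -0.35 and 0.35 rad and value of joint castor_right between -0.35 and 0.35 rad), for 0.2 s.
2. the caddy, in line with the bay, presses on the buffer with more than 1 N (y of nose in the frame of bay between -0.013 and 0.013 m and angle between the x axis of caddy and the x axis of bay, either way round below 0.1 rad and contact force between caddy and bay above 1 N), for 0.2 s.
At the end, for the whole second after the job is handed in: The caddy stands still on its wheels, nose in, its nose within 13 mm of the bay's centre line and its length within 0.10 rad of it, still pressing on the buffer pad (more than 0.3 N) after release, both castors within 0.35 rad of straight, the jar upright on the tray (all of step 1 and y of nose in the frame of bay between -0.013 and 0.013 m and angle between the x axis of caddy and the x axis of bay, either way round below 0.1 rad and x of nose in the frame of bay above -0.004 m and contact force between caddy and bay above 0.3 N and linear speed of caddy below 0.01 m/s and angle between caddy's own z axis and vertical below 0.06 rad and height (world z) of caddy below 0.006 m and angle between jar's own z axis and vertical below 0.15 rad and distance between jar and caddy below 0.11 m); the robot touches nothing.
It fails at once if the buffer is driven with more than 11 N (pressed to its hard stop) (contact force between caddy and bay above 11 N).
It fails at once if the caddy is lifted or tipped (height (world z) of caddy above 0.012 m or angle between caddy's own z axis and vertical above 0.15 rad).
It fails at once if the jar on the caddy tips (angle between jar's own z axis and vertical above 0.4 rad).
It fails at once if the glassware around is shifted by more than 20 mm (distance of any of beaker, bottle, big_jar from where it was at the start of the episode above 0.02 m).
It also fails if it takes over 64 s, if anything falls off the work surface, if the arm or the gripper's body presses on something with over 40 N, if the wrist force passes 120 N, or if a joint passes its speed limit or range.

### The arm

A 6-joint arm with a two-finger parallel gripper is mounted at the origin on the work surface. World frame = base frame: x ahead of the robot, y to its left, z up, the work surface at z = 0. Lengths are in m, angles in rad, forces in N, time in s.
With the tool pointing down it reaches from about 0.25 to 0.775 m from the base axis. Payload 4 kg.
Tool frame: the origin (TCP) lies midway between the tips of the shut fingers; the grasp point (between the pads) lies 19 mm behind it; z points along the fingers, y is the direction in which the jaws open and shut (so a half turn about z gives the same grasp; the last joint's range is limited). The gripper opens to 94 mm and grips with 3 to 60 N. Pads are 16 mm wide; open, the fingers measure 119 mm over their backs; the gripper's body (75 mm by 177 mm) begins 78 mm behind the grasp point.
Start: joints at [1.167, 0.087, 1.371, -0, 1.684, -0.103], TCP at [0.163, 0.525, 0.182] pointing down, gripper open.
Joint ranges: [-3.1, 3.1], [-0.76, 2.03], [0.27, 2.55], [-1.08, 4.22], [0.17, 2.65], [-2.57, 2.57]. Speed limits (rad/s): [2.79, 2.79, 3.14, 3.14, 3.14, 3.14].

### API

Orientations are given as a rotation vector (axis times angle).
In Python, from rig import * gives the robot as it stands. The module is installed in compiled form; this text tells all that it offers.
- The arm moves only by the shell command python3 -m handwheel 'ROWS' [FORCE]. ROWS is text: rows parted by semicolons, each of 7 numbers parted by spaces: the shift along the tool's x, y, z in cm, then the turn, a rotation vector about the tool's x, y, z in degrees, then the opening, from 0 (shut) to 1 (fully open). In form: dx dy dz ax ay az grip; .... A call has exactly 10 rows; each row is the pose to reach, as a shift and turn from the pose commanded when the call began, along the tool's axes at that moment; what a row does not reach only later rows make up. A row lasts 1/8 s, in which the tool goes at most 62.5 mm and 10.7 degrees, less where a joint would pass 70% of its speed; a pose out of reach is approached as far as the arm can. A call with a gripper value outside its range is refused whole. The fingers move at their own pace and stop on an object; FORCE is the grip in N (left out, the last holds). Time passes only in rows, so rows that repeat a pose let the fingers close, or fill a call up. It gives the time, the measured TCP pose, the force and the opening at its end, in the units of the state.
- get_state(): the state, without advancing time (a new reading comes with each control period).
- capture(name): name is "side" or "top"; returns a dict with "color" (400x640x3 uint8, red, green, blue), "z_map" (400x640 float32, m along the optical axis (not along the pixel's ray), 0 where there is no reading), "vfov" (degrees; the focal length in pixels is half the picture's height over the tangent of half this angle, whatever the lens; pixels are square), "cx", "cy" (the principal point, pixels), "R" (3x3) and "t" (3): a world point X has camera coordinates R X + t. Camera axes: x right, y down, z forward; pixel columns grow to the right and rows downward; lengths in m; the calibration is good to about 2 mm. A picture is of the moment at which its call begins.
- hand_in(): hands the job in, once; it reports no verdict.
The state is a dict: "t": time; "qpos": joint angles; "joint_vel": joint speeds; "tau": joint torques, N m; "tcp_pos": TCP position; "tool_rot": TCP orientation; "contact_force": force on the tool from outside, world axes, zero at the start; "ft_torque": the same for the moment, N m; "finger_gap": opening from 0.0 (shut) to 1.0 (fully open).
Only numpy, scipy, OpenCV 4.12 (cv2) and the standard library are available. Lean on these libraries where they do the work, as an engineer would, in place of code of your own. Each camera call takes 0.05 s, during which the arm holds its last target.

## Working session

There is one attempt and no reset: what is moved stays moved. The work goes in short steps, Python scripts to look and compute and a shell command to move; the robot and the scene stay as the last step left them, time stands still between calls to the robot, and variables do not carry over. Pictures are saved under pics/ and viewed, and the job is handed in when it is done.

```bash
mkdir -p pics; python3 - <<'E'
from rig import *
import cv2,numpy as np
print(get_state())
for n in("side","top"):
    c=capture(n); cv2.imwrite(f"pics/{n}0.png",c["color"][:,:,::-1]); np.savez(f"{n}0.npz",**c)
    print(n,c["vfov"],c["cx"],c["cy"],c["R"],c["t"])
E
```

```text
{'t': 0.0, 'qpos': array([ 1.16692921e+00,  8.79586542e-02,  1.37223390e+00,  2.50902352e-05,
        1.68357839e+00, -1.03137416e-01]), 'joint_vel': array([-6.39213317e-04,  1.26794310e-03, -1.12371282e-03, -1.02331904e-03,
       -3.90527575e-05,  4.24064643e-04]), 'tau': array([-5.80701908e-04, -3.40179527e+01, -3.02430689e+01,  7.18572945e-02,
        3.28462792e-02, -1.36943545e-04]), 'tcp_pos': array([0.16270264, 0.52476887, 0.18081255]), 'tool_rot': array([-0.470517  , -3.1055794 ,  0.00330187]), 'contact_force': array([-0.57116748, -0.25043835,  0.12463882]), 'ft_torque': array([-0.04861039,  0.00599945,  0.01479595]), 'finger_gap': 0.9999735509775195}
side 50.94658817437196 314.7373560038007 201.07319871871994 [[-0.96865569 -0.24833514 -0.00598415]
 [-0.18506963  0.73753235 -0.64945767]
 [ 0.16569667 -0.62799338 -0.7603742 ]] [0.52824359 0.16767497 0.99597835]
top 49.493427000287866 318.0540695509944 194.35279506004096 [[-0.00620696 -0.99973298 -0.02225851]
 [-0.98673871  0.00973367 -0.16202459]
 [ 0.16219799  0.02095765 -0.98653565]] [0.00843059 0.53706961 1.03900352]
```

View pics/side0.png

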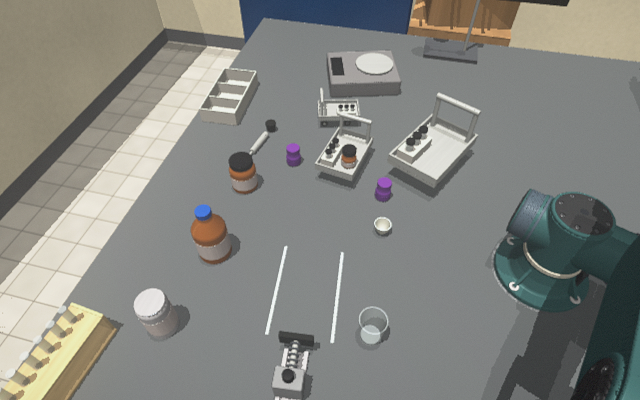

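View pics/top0.png

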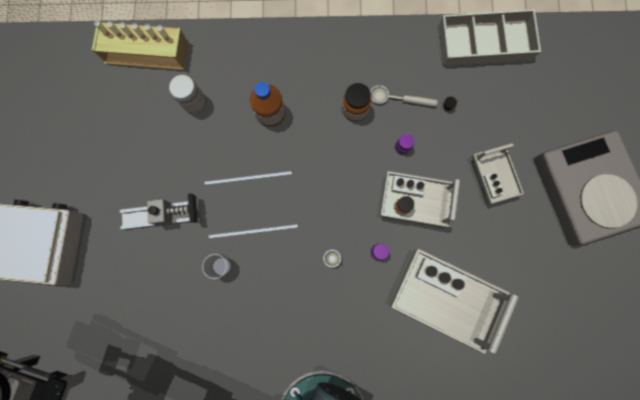

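Candidate caddies in the top view are the large one (455,300), the middle one (420,200) and the small one (497,175). The middle one fits: it is about 75 px long, roughly 170 mm, and carries the amber jar at (405,205). The purple jars at (405,144) and (381,252) are decoys. I'll confirm with an enlarged crop and then measure.

```bash
cat > h.py <<'E'
import numpy as np,cv2
def f(c): return 200/np.tan(np.radians(float(c["vfov"]))/2)
def cloud(c):
    z=c["z_map"]; v,u=np.mgrid[0:400,0:640]; F=f(c)
    P=np.stack([(u-c["cx"])/F*z,(v-c["cy"])/F*z,z],-1)
    W=(P-c["t"])@c["R"]; W[z==0]=np.nan
    return W
def onplane(c,u,v,h):
    d=np.array([(u-c["cx"])/f(c),(v-c["cy"])/f(c),1])@c["R"]; o=-c["t"]@c["R"]
    return o+d*(h-o[2])/d[2]
def crop(c,x0,y0,w,h,s,name): cv2.imwrite(name,cv2.resize(c["color"][y0:y0+h,x0:x0+w,::-1],None,fx=s,fy=s,interpolation=cv2.INTER_CUBIC))
def rect(W,box,lo,hi):
    x0,y0,x1,y1=box; p=W[y0:y1,x0:x1].reshape(-1,3); p=p[(p[:,2]>lo)&(p[:,2]<hi)]
    return p
E
python3 - <<'E'
from h import *
c=dict(np.load("top0.npz")); W=cloud(c)
crop(c,365,155,110,85,7,"pics/c0.png")
crop(c,100,150,215,140,3.7,"pics/b0.png")
box=(375,160,468,238)
p=rect(W,box,.105,.14); print("bar",len(p),p.mean(0),cv2.minAreaRect(p[:,:2].astype(np.float32)), p.max(0),p.min(0))
p=rect(W,box,.035,.14); print("all",cv2.minAreaRect(p[:,:2].astype(np.float32)))
p=rect(W,box,.052,.066); print("rim",cv2.minAreaRect(p[:,:2].astype(np.float32)))
# white lines
m=(c["color"].min(-1)>150).astype(np.uint8)
for b in [(200,165,300,190),(200,220,305,242)]:
    v,u=np.nonzero(m[b[1]:b[3],b[0]:b[2]]); 
    q=np.array([onplane(c,a+b[0],d+b[1],0)[:2] for a,d in zip(u,v)])
    print(len(q),cv2.minAreaRect(q.astype(np.float32)),cv2.fitLine(q.astype(np.float32),2,0,.01,.01).ravel(),cv2.boxPoints(cv2.minAreaRect(q.astype(np.float32))))
p=rect(W,(182,190,202,230),.03,.075);print("pad",p.mean(0),p.min(0),p.max(0))
for n,b in dict(beaker=(195,245,235,285),bottle=(245,75,295,130),big=(335,80,375,125)).items():
    p=rect(W,b,.02,.2);print(n,p.min(0),p.max(0))
E
```

```text
bar 323 [ 0.50578681 -0.28033576  0.12119036] ((0.5191789269447327, -0.2532505989074707), (0.1284707486629486, 0.09461148083209991), 79.69632720947266) [ 0.55423223 -0.18561733  0.13427261] [ 0.46172339 -0.32491141  0.10501467]
all ((0.5213689804077148, -0.24174654483795166), (0.1701706498861313, 0.11133372783660889), 79.72657775878906)
rim ((0.5213689804077148, -0.24174654483795166), (0.1701706498861313, 0.11133372783660889), 79.72657775878906)
216 ((0.59115070104599, 0.1900273561477661), (0.006829218473285437, 0.22499747574329376), 6.47316312789917) [ 0.11229557 -0.9936749   0.59108764  0.18998164] [[0.57507503 0.30142394]
 [0.60044074 0.07786087]
 [0.6072264  0.07863078]
 [0.58186066 0.30219385]]
225 ((0.4507497251033783, 0.174172505736351), (0.006826435215771198, 0.22559601068496704), 6.449403285980225) [ 0.11311974 -0.99358135  0.45070758  0.17388698] [[0.43468797 0.28587326]
 [0.46002823 0.06170496]
 [0.46681148 0.06247175]
 [0.44147122 0.28664005]]
pad [0.50368205 0.31632721 0.05918249] [0.46967612 0.30467103 0.03211654] [0.54015965 0.339797   0.07162747]
beaker [0.33422584 0.22035755 0.020276  ] [0.39044218 0.27830449 0.08041919]
bottle [0.72586801 0.08976732 0.02091551] [0.80401737 0.16898197 0.16403241]
big [ 0.73784334 -0.13306692  0.02091651] [ 0.80531063 -0.06117452  0.10576712]
```

View pics/c0.png

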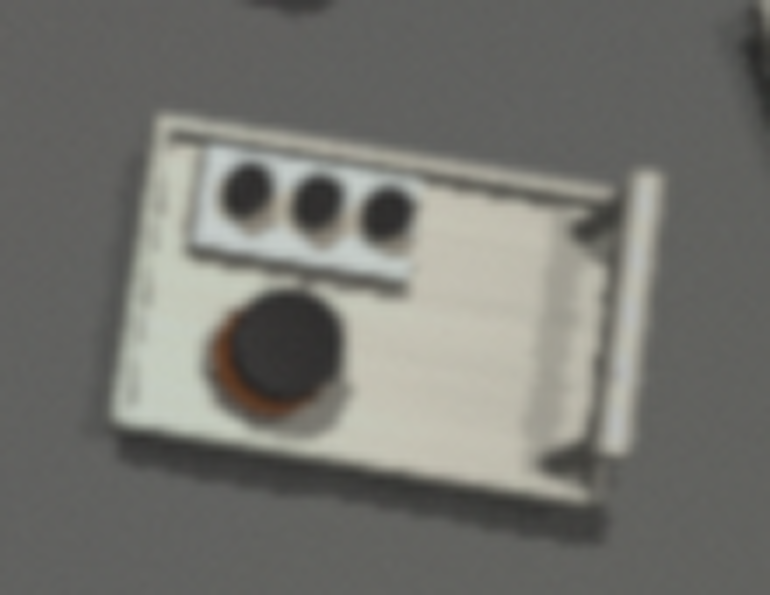

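View pics/b0.png

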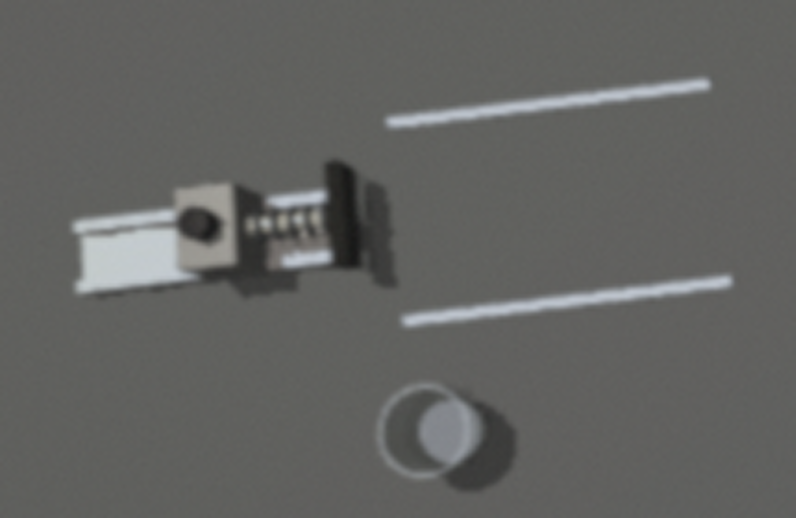

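The crop confirms it: the middle caddy has its vials upper left (front right), the amber jar at about (405,205), and the bar on the right at about (457,200). In the bay crop the pad is at about (195,208) and the beaker at about (215,267). Next I'll work out the moves.

```bash
cat >> h.py <<'E'
from scipy.spatial.transform import Rotation as Ro
BH=np.radians(96.46); BO=np.array([0.5114,0.2666])
def tobay(p):
    d=np.asarray(p)[:2]-BO; return np.array([d@[np.cos(BH),np.sin(BH)], d@[-np.sin(BH),np.cos(BH)]])
def frombay(x,y): return BO+x*np.array([np.cos(BH),np.sin(BH)])+y*np.array([-np.sin(BH),np.cos(BH)])
def target(sign,head):
    y=sign*np.array([np.cos(head),np.sin(head),0]); z=np.array([0,0,-1.]); x=np.cross(y,z)
    return Ro.from_matrix(np.stack([x,y,z],1))
def rel(s,pos,R):
    C=Ro.from_rotvec(s["tool_rot"]); return C.inv().apply(np.array(pos)-s["tcp_pos"])*100,(C.inv()*R).as_rotvec(degrees=True)
E
python3 - <<'E'
from rig import *
from h import *
np.set_printoptions(precision=3,suppress=True)
s=get_state(); print(Ro.from_rotvec(s["tool_rot"]).as_matrix())
h=np.radians(79.7)
for sg in(1,-1): print(sg,rel(s,[.509,-.311,.25],target(sg,h)))
c=dict(np.load("top0.npz")); W=cloud(c)
for n,b in dict(big=(390,245,520,355),small=(470,140,525,205),pad=(182,190,202,230),rail=(110,190,200,232)).items():
    p=rect(W,b,.03,.4); print(n,p[:,2].max())
p=rect(W,(182,190,202,230),.035,.075); q=np.array([tobay(a) for a in p]); print("padbay",np.percentile(q,[0,5,50,95,100],axis=0)); k=p[:,2]>.06; print(np.percentile(q[k],[0,5,25,50,95],axis=0))
E
```

```text
[[-0.955  0.296 -0.001]
 [ 0.296  0.955 -0.002]
 [ 0.    -0.002 -1.   ]]
1 (array([-57.832, -69.583,  -6.78 ]), array([-0.113, -0.019, -6.933]))
-1 (array([-57.832, -69.583,  -6.78 ]), array([ -0.029,   0.171, 173.066]))
big 0.17841566286709215
small 0.10261908158892191
pad 0.07162747171483969
rail 0.09984802237480622
padbay [[ 0.042 -0.034]
 [ 0.043 -0.029]
 [ 0.047  0.003]
 [ 0.071  0.033]
 [ 0.074  0.036]]
[[ 0.042 -0.034]
 [ 0.043 -0.029]
 [ 0.045 -0.016]
 [ 0.049  0.001]
 [ 0.059  0.033]]
```

```bash
python3 -m handwheel '0 0 -3.4 0 0 0 0.4; -2 -2.4 -6.8 0 0 0 0.4; -5 -6 -6.8 0 0 -1 0.4; -8.5 -10 -6.8 0 0 -2 0.4; -12 -14.5 -6.8 0 0 -3 0.4; -16 -19 -6.8 0 0 -4 0.4; -19.5 -23.5 -6.8 0 0 -5 0.4; -23 -28 -6.8 0 0 -6 0.4; -26.5 -32 -6.8 0 0 -7 0.4; -30 -36 -6.8 0 0 -7 0.4' 10
python3 - <<'E'
from rig import *
from h import *
np.set_printoptions(precision=3,suppress=True)
s=get_state(); print(s["t"],s["qpos"],rel(s,[.509,-.311,.22],target(1,np.radians(79.7))))
E
```

```text
t: 1.35
tcp_pos: [0.343, 0.0909, 0.2497]
tool_rot: [0.28, 3.129, 0.001]
contact_force: [0.6, 0.1, 0.4]
finger_gap: 0.398
1.35 [ 0.099 -0.358  1.63   0.     1.869 -1.293] (array([-23.476, -36.607,   2.965]), array([0.02 , 0.015, 0.071]))
```

```bash
python3 -m handwheel '-2.5 -4 0 0 0 0 0.4; -6 -9 0 0 0 0 0.4; -9 -13.5 0 0 0 0 0.4; -12 -18.5 0 0 0 0 0.4; -15 -23 0 0 0 0 0.4; -18 -28 0 0 0 0 0.4; -21 -33 1 0 0 0 0.4; -23 -36 2 0 0 0 0.4; -23.5 -36.6 3 0 0 0 0.4; -23.5 -36.6 3 0 0 0 0.4'
python3 - <<'E'
from rig import *
from h import *
np.set_printoptions(precision=3,suppress=True)
s=get_state(); print(s["t"],s["qpos"],rel(s,[.509,-.311,.103],target(1,np.radians(79.7))))
c=capture("side");cv2.imwrite("pics/s1.png",c["color"][:,:,::-1]); crop(c,290,60,150,150,4,"pics/s1c.png")
c=capture("top");crop(c,365,135,150,115,5,"pics/t1.png")
E
```

```text
t: 2.6
tcp_pos: [0.5084, -0.3085, 0.2181]
tool_rot: [-0.28, -3.126, -0.004]
contact_force: [-0.5, 0.5, 1.4]
finger_gap: 0.398
2.6 [-0.641  0.187  1.188  0.001  1.771 -2.033] (array([-0.14 , -0.264, 11.509]), array([ 0.127, -0.191,  0.067]))
```

View pics/s1c.png

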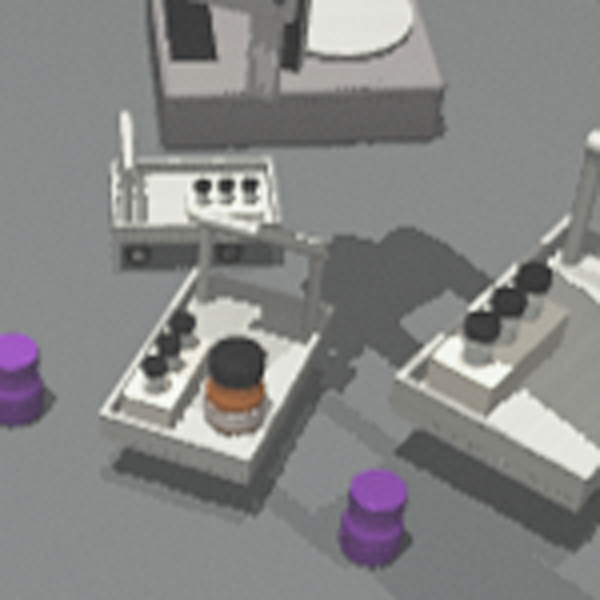

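View pics/t1.png

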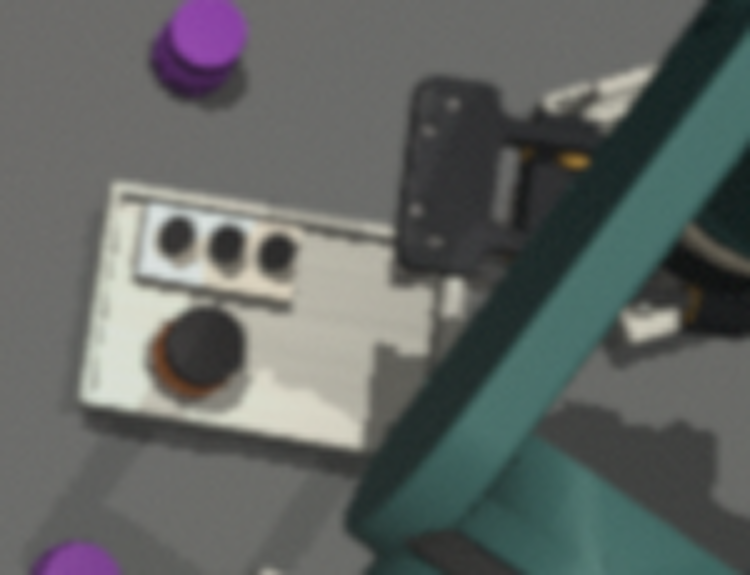

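The side crop (s1c) shows the caddy undisturbed, with the jar at (236,385) and the bar at (255,230) in crop pixels. The top crop shows the gripper body above the bar. The purple jars flank the path, so I'll check clearances and refine the bar position.

```bash
python3 - <<'E'
from h import *
np.set_printoptions(precision=3,suppress=True)
c=dict(np.load("top0.npz")); W=cloud(c)
p=rect(W,(435,170,468,238),.119,.14); print("bar",len(p),p.mean(0),cv2.minAreaRect(p[:,:2].astype(np.float32)))
for n,b in dict(pur1=(393,130,418,160),pur2=(370,240,395,268),bowl=(320,246,345,272)).items():
    p=rect(W,b,.012,.2);m=(p.min(0)+p.max(0))/2;print(n,p.min(0),p.max(0),tobay(m))
    d=m[:2]-[.5214,-.2417];h=np.radians(79.7);print("  caddy frame",d@[np.cos(h),np.sin(h)],d@[-np.sin(h),np.cos(h)])
# path check
def pose(s): # rear axle param
    pass
ra=np.array([.5214,-.2417])-.06*np.array([np.cos(h),np.sin(h)]);print("rear axle bay",tobay(ra), "nose",tobay(ra+.145*np.array([np.cos(h),np.sin(h)])))
E
```

```text
bar 225 [ 0.507 -0.309  0.127] ((0.5087766051292419, -0.3104698061943054), (0.012156600132584572, 0.09461148083209991), 79.69632720947266)
pur1 [ 0.647 -0.237  0.012] [ 0.687 -0.197  0.064] [-0.498 -0.1  ]
  caddy frame 0.04985055280910663 -0.13860325042461885
pur2 [ 0.374 -0.166  0.013] [ 0.416 -0.126  0.065] [-0.397  0.162]
  caddy frame 0.07157665960763497 0.1410533550423562
bowl [ 0.358 -0.049  0.012] [ 0.4   -0.009  0.036] [-0.279  0.165]
  caddy frame 0.18377237564731758 0.1783172959634331
rear axle bay [-0.564  0.065] nose [-0.425  0.023]
```

```bash
python3 -m handwheel '-0.1 -0.2 2 0 0 0 0.4; -0.1 -0.2 4.5 0 0 0 0.4; -0.1 -0.2 7 0 0 0 0.4; -0.1 -0.2 9 0 0 0 0.4; -0.1 -0.2 10.5 0 0 0 0.4; -0.1 -0.2 11.4 0 0 0 0.4; -0.1 -0.2 11.4 0 0 0 0.4; -0.1 -0.2 11.4 0 0 0 0.1; -0.1 -0.2 11.4 0 0 0 0; -0.1 -0.2 11.4 0 0 0 0' 15
python3 - <<'E'
from rig import *
from h import *
np.set_printoptions(precision=3,suppress=True)
s=get_state(); print(s)
c=capture("side");crop(c,290,60,150,150,4,"pics/s2c.png")
E
```

```text
t: 3.95
tcp_pos: [0.51, -0.3117, 0.1065]
tool_rot: [0.28, 3.128, -0.001]
contact_force: [-0.4, -0.1, 0.2]
finger_gap: 0.119
{'t': 3.95, 'qpos': array([-0.644,  0.218,  1.373,  0.   ,  1.55 , -2.036]), 'joint_vel': array([ 0.   ,  0.004,  0.005,  0.   , -0.   ,  0.001]), 'tau': array([  0.013, -38.929, -29.651,  -0.047,   0.056,   0.   ]), 'tcp_pos': array([ 0.51 , -0.312,  0.106]), 'tool_rot': array([ 0.28 ,  3.128, -0.001]), 'contact_force': array([-0.43 , -0.103,  0.155]), 'ft_torque': array([-0.001,  0.022,  0.048]), 'finger_gap': 0.11906304456199797}
```

View pics/s2c.png

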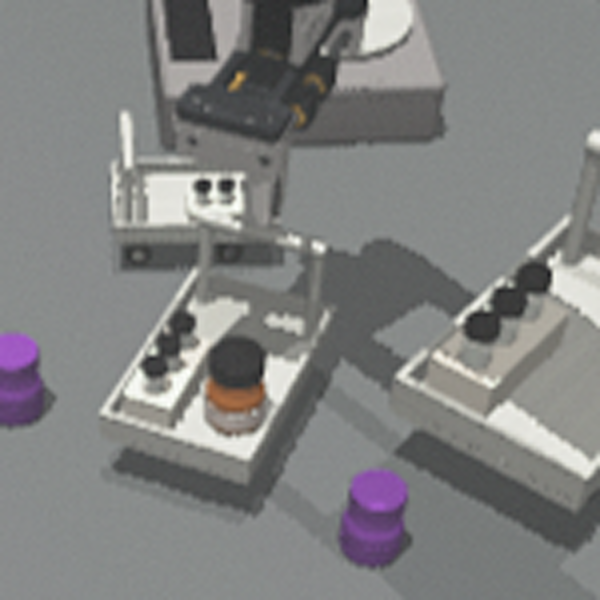

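```bash
python3 - <<'E'
from rig import *
from h import *
np.set_printoptions(precision=3,suppress=True)
c=capture("side");crop(c,325,90,60,60,10,"pics/s3c.png")
F=f(c)
for P in ([.51,-.312,.1065],[.51,-.312,.1255],[.5088,-.3105,.122],[.51,-.312,.2035]):
    q=c["R"]@np.array(P)+c["t"]; print(q[:2]/q[2]*F+[c["cx"],c["cy"]])
E
```

```text
[353.744 121.711]
[354.18  116.354]
[354.418 117.741]
[356.091  92.915]
```

View pics/s3c.png

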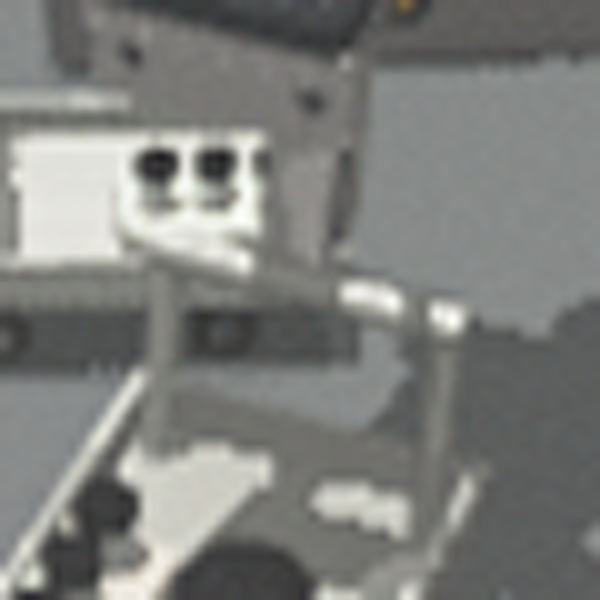

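```bash
python3 - <<'E'
from rig import *
from h import *
np.set_printoptions(precision=3,suppress=True,linewidth=200)
c=capture("side");W=cloud(c)
print(get_state()["finger_gap"],get_state()["tcp_pos"])
for r in range(104,130,2):
    print(r,[f"{W[r,u,0]:.3f},{W[r,u,1]:.3f},{W[r,u,2]:.3f}" for u in (346,350,353,355,357,360,364)])
c=capture("top");crop(c,415,160,80,80,8,"pics/t3.png")
E
```

```text
0.012040978104893078 [ 0.51  -0.312  0.106]
104 ['0.564,-0.482,0.036', '0.552,-0.490,0.033', '0.504,-0.232,0.226', '0.499,-0.230,0.228', '0.494,-0.228,0.231', '0.497,-0.316,0.167', '0.512,-0.542,0.002']
106 ['0.553,-0.420,0.075', '0.542,-0.426,0.073', '0.514,-0.300,0.169', '0.508,-0.299,0.171', '0.503,-0.298,0.173', '0.497,-0.320,0.157', '0.511,-0.533,0.001']
108 ['0.553,-0.422,0.066', '0.542,-0.429,0.063', '0.514,-0.301,0.162', '0.508,-0.298,0.165', '0.502,-0.299,0.165', '0.497,-0.321,0.150', '0.509,-0.523,0.000']
110 ['0.552,-0.421,0.059', '0.541,-0.428,0.056', '0.513,-0.297,0.158', '0.507,-0.295,0.160', '0.501,-0.295,0.162', '0.497,-0.324,0.141', '0.506,-0.507,0.004']
112 ['0.552,-0.420,0.052', '0.540,-0.422,0.053', '0.512,-0.299,0.150', '0.507,-0.297,0.152', '0.501,-0.299,0.152', '0.518,-0.498,0.000', '0.505,-0.504,-0.001']
114 ['0.533,-0.311,0.130', '0.539,-0.420,0.047', '0.512,-0.301,0.141', '0.506,-0.295,0.147', '0.501,-0.299,0.145', '0.516,-0.486,0.002', '0.503,-0.493,-0.001']
116 ['0.532,-0.307,0.127', '0.522,-0.311,0.126', '0.514,-0.313,0.125', '0.506,-0.300,0.137', '0.501,
[... 329 characters left out ...]
25', '0.491,-0.299,0.126', '0.480,-0.303,0.125']
122 ['0.549,-0.414,0.018', '0.541,-0.443,-0.003', '0.531,-0.446,-0.003', '0.525,-0.447,-0.003', '0.518,-0.443,0.002', '0.509,-0.449,-0.001', '0.479,-0.295,0.125']
124 ['0.549,-0.416,0.009', '0.538,-0.431,-0.001', '0.529,-0.438,-0.005', '0.522,-0.430,0.003', '0.516,-0.433,0.002', '0.507,-0.440,-0.002', '0.494,-0.436,0.003']
126 ['0.549,-0.417,-0.000', '0.536,-0.420,-0.000', '0.527,-0.423,-0.001', '0.521,-0.425,-0.001', '0.514,-0.424,0.001', '0.505,-0.426,0.002', '0.493,-0.432,-0.001']
128 ['0.546,-0.404,0.003', '0.534,-0.411,-0.000', '0.525,-0.413,-0.000', '0.519,-0.415,-0.001', '0.512,-0.416,-0.000', '0.503,-0.417,0.001', '0.491,-0.421,0.000']
```

View pics/t3.png

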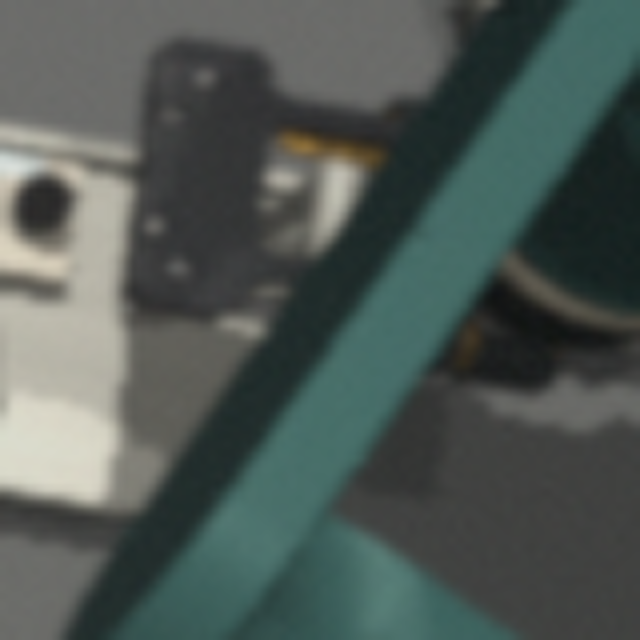

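```bash
python3 - <<'E'
from rig import *
from h import *
c=capture("side");im=cv2.imread("pics/s1.png")
F=f(c)
for P in ([.5084,-.3085,.2181],[.5084,-.3085-.03,.2181],[.5084,-.3085+.03,.2181]):
    q=c["R"]@np.array(P)+c["t"]; uv=q[:2]/q[2]*F+[c["cx"],c["cy"]]; print(uv)
    cv2.circle(im,tuple(int(a) for a in uv),0,(0,0,255),-1)
cv2.imwrite("pics/s1z.png",cv2.resize(im[40:140,310:420],None,fx=7,fy=6,interpolation=cv2.INTER_NEAREST))
s=get_state();print(s["contact_force"],s["ft_torque"])
E
```

```text
[356.82222591  89.08841132]
[358.89395858  82.71817448]
[354.67882914  95.67900348]
[-0.63663422 -0.45597918 -0.14326494] [ 0.07136243 -0.02342933 -0.01634704]
```

View pics/s1z.png

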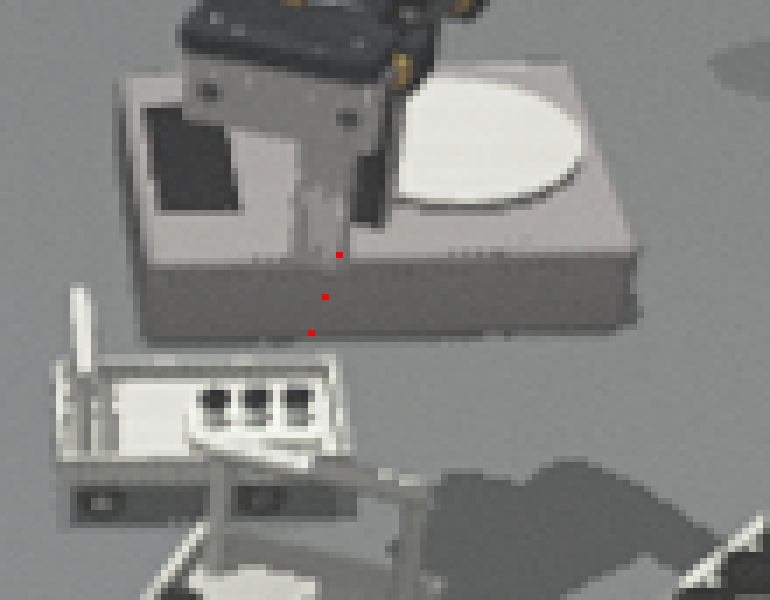

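The gap is now 0.012, so the fingers shut on nothing. In the side picture their tips end about at bar height, well above the reported TCP. I'll raise and measure the real fingertip against the reported TCP.

```bash
python3 -m handwheel '0 0 -1 0 0 0 0; 0 0 -2.5 0 0 0 0; 0 0 -4 0 0 0 0; 0 0 -5 0 0 0 0; 0 0 -5 0 0 0 0.2; 0 0 -5 0 0 0 0.4; 0 0 -5 0 0 0 0.4; 0 0 -5 0 0 0 0.4; 0 0 -5 0 0 0 0.4; 0 0 -5 0 0 0 0.4' 15
python3 - <<'E'
from rig import *
from h import *
np.set_printoptions(precision=3,suppress=True,linewidth=220)
c=capture("side");W=cloud(c);np.savez("s4.npz",**c)
s=get_state();print(s["finger_gap"],s["tcp_pos"],s["tool_rot"],s["contact_force"])
crop(c,320,60,80,80,8,"pics/s4.png")
for r in range(84,118,2):
    print(r,[f"{W[r,u,0]:.3f},{W[r,u,1]:.3f},{W[r,u,2]:.3f}" for u in (346,350,353,355,357,360,364)])
E
```

```text
t: 5.45
tcp_pos: [0.5097, -0.3115, 0.1558]
tool_rot: [-0.28, -3.129, -0.0]
contact_force: [0.3, -0.3, -0.3]
finger_gap: 0.398
0.40480373178513956 [ 0.51  -0.311  0.156] [-0.28  -3.129 -0.   ] [-0.143 -0.196  0.09 ]
84 ['0.525,-0.232,0.281', '0.515,-0.228,0.285', '0.508,-0.231,0.285', '0.503,-0.234,0.283', '0.498,-0.230,0.287', '0.491,-0.227,0.290', '0.494,-0.335,0.219']
86 ['0.581,-0.562,0.049', '0.515,-0.233,0.277', '0.507,-0.229,0.280', '0.502,-0.226,0.283', '0.498,-0.229,0.282', '0.490,-0.228,0.284', '0.494,-0.336,0.212']
88 ['0.581,-0.563,0.040', '0.568,-0.569,0.038', '0.515,-0.280,0.239', '0.510,-0.281,0.239', '0.504,-0.282,0.240', '0.490,-0.227,0.279', '0.494,-0.340,0.203']
90 ['0.581,-0.568,0.029', '0.522,-0.283,0.230', '0.514,-0.282,0.232', '0.509,-0.283,0.233', '0.504,-0.283,0.233', '0.502,-0.329,0.203', '0.493,-0.343,0.195']
92 ['0.581,-0.567,0.021', '0.522,-0.283,0.224', '0.514,-0.281,0.227', '0.509,-0.280,0.228', '0.504,-0.282,0.228', '0.502,-0.333,0.194', '0.521,-0.582,0.021']
94 ['0.580,-0.564,0.016', '0.522,-0.283,0.218', '0.514,-0.283,0.220', '0.508,-0.279,0.223', '0.
[... 1119 characters left out ...]
24,-0.463,0.042', '0.522,-0.519,0.001', '0.509,-0.525,-0.001']
110 ['0.552,-0.420,0.060', '0.541,-0.427,0.057', '0.532,-0.432,0.055', '0.529,-0.458,0.036', '0.523,-0.458,0.037', '0.519,-0.505,0.003', '0.507,-0.511,0.001']
112 ['0.552,-0.423,0.050', '0.540,-0.425,0.051', '0.531,-0.430,0.049', '0.527,-0.447,0.037', '0.522,-0.452,0.034', '0.518,-0.497,0.001', '0.505,-0.504,-0.002']
114 ['0.534,-0.316,0.126', '0.538,-0.414,0.051', '0.530,-0.421,0.048', '0.526,-0.438,0.036', '0.520,-0.445,0.032', '0.516,-0.488,0.000', '0.503,-0.492,-0.001']
116 ['0.532,-0.307,0.126', '0.521,-0.306,0.129', '0.513,-0.311,0.127', '0.523,-0.420,0.042', '0.517,-0.422,0.042', '0.514,-0.476,0.001', '0.501,-0.476,0.004']
```

View pics/s4.png

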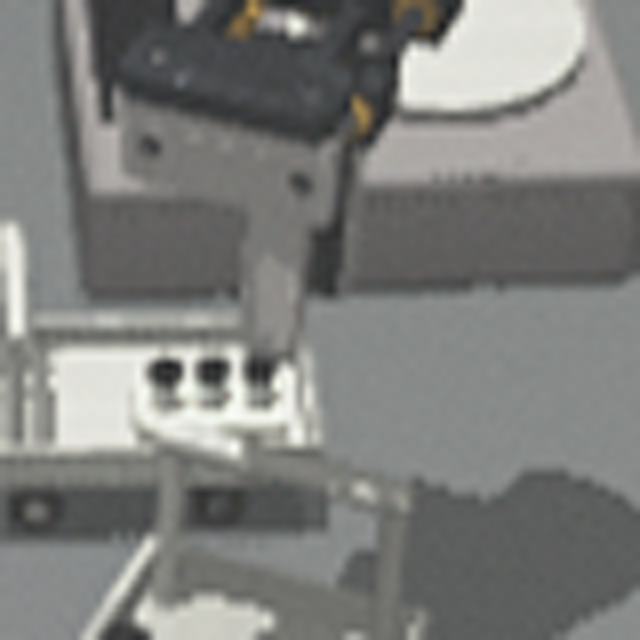

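The real tips stand about 26–30 mm above the reported TCP. Lateral position agrees. I'll descend further, compensating for that.

```bash
python3 -m handwheel '0 0 1.5 0 0 0 0.4; 0 0 3 0 0 0 0.4; 0 0 4.5 0 0 0 0.4; 0 0 5.7 0 0 0 0.4; 0 0 6.7 0 0 0 0.4; 0 0 7.5 0 0 0 0.4; 0 0 7.7 0 0 0 0.4; 0 0 7.7 0 0 0 0.4; 0 0 7.7 0 0 0 0.4; 0 0 7.7 0 0 0 0.4' 15
python3 - <<'E'
from rig import *
from h import *
c=capture("side");W=cloud(c);s=get_state();print(s["tcp_pos"],s["contact_force"])
crop(c,320,70,80,80,8,"pics/s5.png")
for r in range(108,134,2):
    print(r,[f"{W[r,u,0]:.3f},{W[r,u,1]:.3f},{W[r,u,2]:.3f}" for u in (348,350,352,354,356,358)])
E
```

```text
t: 6.75
tcp_pos: [0.5099, -0.3116, 0.0794]
tool_rot: [0.28, 3.128, -0.001]
contact_force: [0.2, -0.2, -0.3]
finger_gap: 0.401
[ 0.50989479 -0.31163591  0.07937548] [ 0.4412733  -0.44623483 -0.46729174]
108 ['0.516,-0.231,0.212', '0.511,-0.229,0.214', '0.506,-0.230,0.215', '0.501,-0.230,0.216', '0.496,-0.229,0.217', '0.490,-0.225,0.221']
110 ['0.516,-0.234,0.204', '0.511,-0.232,0.207', '0.506,-0.232,0.207', '0.500,-0.227,0.212', '0.495,-0.228,0.212', '0.490,-0.227,0.214']
112 ['0.546,-0.421,0.053', '0.510,-0.231,0.201', '0.505,-0.229,0.203', '0.500,-0.228,0.205', '0.494,-0.227,0.207', '0.489,-0.226,0.209']
114 ['0.544,-0.414,0.051', '0.518,-0.281,0.156', '0.512,-0.281,0.157', '0.507,-0.280,0.159', '0.502,-0.287,0.154', '0.502,-0.328,0.123']
116 ['0.527,-0.309,0.126', '0.517,-0.281,0.149', '0.512,-0.283,0.148', '0.506,-0.281,0.151', '0.507,-0.330,0.114', '0.501,-0.329,0.116']
118 ['0.527,-0.310,0.118', '0.517,-0.284,0.140', '0.512,-0.283,0.142', '0.506,-0.281,0.144', '0.504,-0.305,0.126', '0.498,-0.302,0.130']
120 ['0.522,-0.282,0.133', '0.516,-0.281,0.135', '0.511,-0.280,0.137', '0.50
[... 191 characters left out ...]
.002']
124 ['0.521,-0.282,0.120', '0.516,-0.282,0.121', '0.510,-0.283,0.121', '0.505,-0.284,0.121', '0.519,-0.436,-0.002', '0.513,-0.440,-0.003']
126 ['0.521,-0.285,0.110', '0.515,-0.279,0.116', '0.510,-0.281,0.116', '0.504,-0.282,0.116', '0.517,-0.421,0.002', '0.511,-0.426,-0.000']
128 ['0.540,-0.404,0.004', '0.534,-0.409,0.001', '0.527,-0.407,0.004', '0.522,-0.413,-0.000', '0.515,-0.413,0.002', '0.509,-0.418,-0.001']
130 ['0.527,-0.324,0.063', '0.533,-0.406,-0.005', '0.526,-0.400,0.002', '0.520,-0.405,-0.001', '0.514,-0.405,-0.000', '0.507,-0.406,0.001']
132 ['0.526,-0.321,0.058', '0.520,-0.320,0.060', '0.514,-0.322,0.059', '0.508,-0.321,0.062', '0.503,-0.324,0.060', '0.506,-0.398,-0.001']
```

View pics/s5.png

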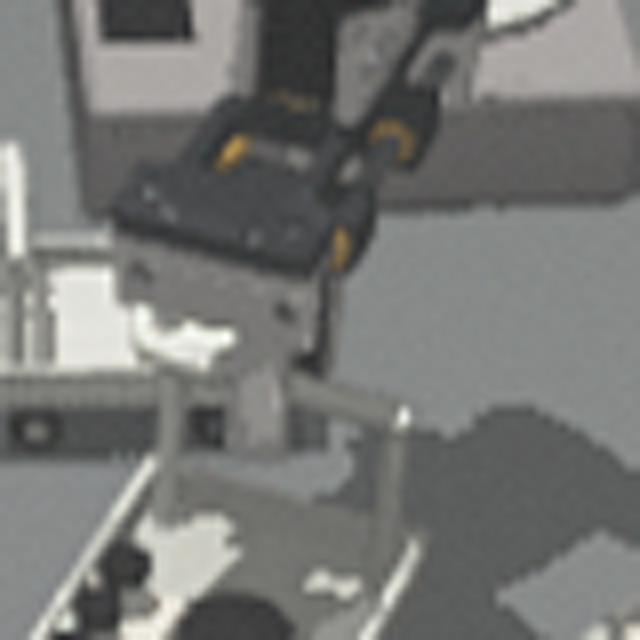

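The front finger, at about (352,121) in full-picture pixels, now covers the bar, and its tip is at z≈0.11. I'll go 7 mm deeper and close.

```bash
python3 -m handwheel '0 0 0.4 0 0 0 0.4; 0 0 0.7 0 0 0 0.4; 0 0 0.7 0 0 0 0; 0 0 0.7 0 0 0 0; 0 0 0.7 0 0 0 0; 0 0 0.7 0 0 0 0; 0 0 0.7 0 0 0 0; 0 0 0.7 0 0 0 0; 0 0 0.7 0 0 0 0; 0 0 0.7 0 0 0 0' 20
python3 - <<'E'
from rig import *
from h import *
np.set_printoptions(precision=4,suppress=True)
s=get_state();print(s["finger_gap"],s["tcp_pos"],s["tool_rot"],s["contact_force"])
h=np.radians(79.7);R=Ro.from_rotvec(s["tool_rot"]).as_matrix();print(np.degrees(np.arctan2(R[1,1],R[0,1])))
b=s["tcp_pos"][:2]; print("bar bay",tobay(b),"rear",tobay(b+.01*np.array([np.cos(h),np.sin(h)])))
E
```

```text
t: 8.05
tcp_pos: [0.5097, -0.3114, 0.0719]
tool_rot: [0.28, 3.129, 0.0]
contact_force: [-0.1, 1.7, 0.2]
finger_gap: 0.123
0.12256355878932604 [ 0.5097 -0.3114  0.0719] [0.2802 3.129  0.0003] [-0.1329  1.7252  0.2468]
79.76703623048135
bar bay [-0.5741  0.0667] rear [-0.5646  0.0638]
```

Gripped: gap 0.123, about 11.5 mm. Now a gentle straight push of 90 mm so the castors come round.

```bash
python3 -m handwheel '0 0.3 0 0 0 0 0; 0 0.9 0 0 0 0 0; 0 1.8 0 0 0 0 0; 0 2.9 0 0 0 0 0; 0 4 0 0 0 0 0; 0 5.2 0 0 0 0 0; 0 6.4 0 0 0 0 0; 0 7.6 0 0 0 0 0; 0 8.5 0 0 0 0 0; 0 9 0 0 0 0 0'
cat > look.py <<'E'
from rig import *
from h import *
import sys
np.set_printoptions(precision=4,suppress=True)
s=get_state();print(s["t"],s["finger_gap"],s["tcp_pos"],s["contact_force"])
R=Ro.from_rotvec(s["tool_rot"]).as_matrix();th=np.degrees(np.arctan2(R[1,1],R[0,1]));print("tool head",th)
print("tool bay",tobay(s["tcp_pos"]),th-np.degrees(BH))
c=capture("top");W=cloud(c);cv2.imwrite("pics/"+sys.argv[1]+"t.png",c["color"][:,:,::-1])
cs=capture("side");Ws=cloud(cs);cv2.imwrite("pics/"+sys.argv[1]+"s.png",cs["color"][:,:,::-1])
np.savez(sys.argv[1]+".npz",**{"t"+k:v for k,v in c.items()},**{"s"+k:v for k,v in cs.items()})
h=np.radians(th);ctr=s["tcp_pos"][:2]+.07*np.array([np.cos(h),np.sin(h)])
P=np.concatenate([W.reshape(-1,3)]);P=P[(np.linalg.norm(P[:,:2]-ctr,axis=1)<.115)&(P[:,2]>.035)&(P[:,2]<.068)]
l=(P[:,:2]-ctr)@np.array([[np.cos(h),-np.sin(h)],[np.sin(h),np.cos(h)]])
k=(abs(l[:,1])<.07)&(l[:,0]>-.10);P=P[k];l=l[k]
print("local extents",np.percentile(l,[.3,99.7],axis=0), cv2.minAreaRect(P[:,:2].astype(np.float32)))
E
python3 look.py a
```

```text
t: 9.3
tcp_pos: [0.5258, -0.2223, 0.072]
tool_rot: [0.279, 3.129, -0.0]
contact_force: [-1.1, -1.8, 1.3]
finger_gap: 0.121
9.3 0.12099141318302561 [ 0.5258 -0.2223  0.072 ] [-1.1195 -1.7799  1.3314]
tool head 79.79314269868533
tool bay [-0.4874  0.0407] -16.666857301314664
local extents [[-0.0865 -0.0537]
 [ 0.0821  0.0565]] ((0.5367469191551208, -0.15604263544082642), (0.16998492181301117, 0.11138984560966492), 79.71178436279297)
```

View pics/as.png

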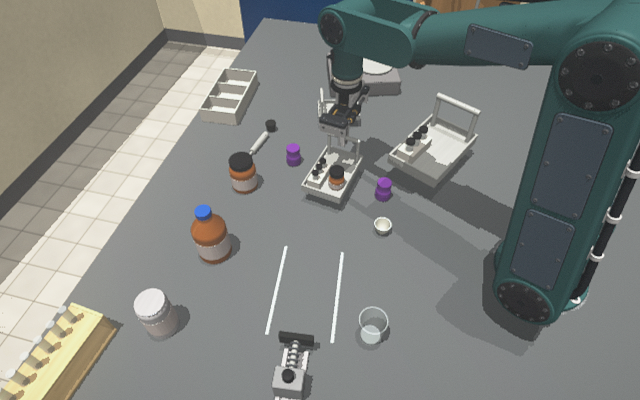

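View pics/at.png

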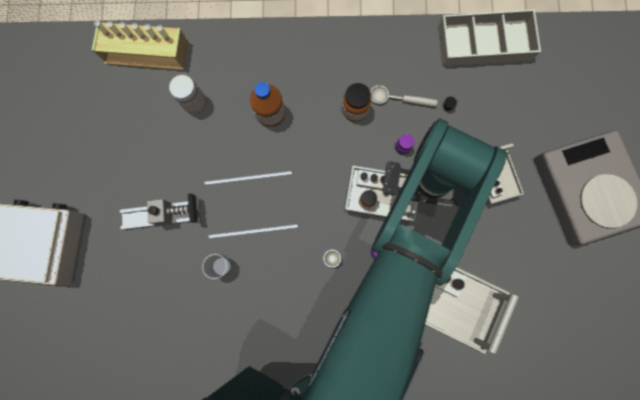

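Castor phase done: the push was clean and the jar is still at (337,177) in the side view. Now the curved path: a short straight, then a left arc of 16.7°.

```bash
cat > plan.py <<'E'
import numpy as np
np.set_printoptions(precision=2,suppress=True)
def path(x,y,a,T,svals):
    # bar pose in bay (x,y centreline-corrected), heading a(rad, negative) ; returns list of (bx,by,ang)
    rx,ry=x+.01*np.cos(a),y+.01*np.sin(a)
    D=ry/np.sin(-a); s0=D-T; Rr=T/np.tan(-a/2); L=Rr*-a; print("s0",s0,"R",Rr,"L",L)
    out=[]
    for s in svals:
        if s<=s0: p=(rx+s*np.cos(a),ry+s*np.sin(a),a)
        else:
            u=min(s-s0,L); th=a+u/Rr; x0,y0=rx+s0*np.cos(a),ry+s0*np.sin(a)
            px=x0+Rr*(np.sin(th)-np.sin(a)); py=y0+Rr*(-np.cos(th)+np.cos(a))
            px+=max(0,s-s0-L); p=(px,py,th)
        out.append((p[0]-.01*np.cos(p[2]),p[1]-.01*np.sin(p[2]),p[2]))
    return out
def rows(p0,ps):
    x0,y0,a=p0
    for (x,y,t) in ps:
        dx,dy=x-x0,y-y0
        fwd=dx*np.cos(a)+dy*np.sin(a); left=-dx*np.sin(a)+dy*np.cos(a)
        print("%.2f %.2f 0 0 0 %.1f"%(left*100,fwd*100,-np.degrees(t-a)), "| bay",np.array([x,y])*1000)
E
python3 - <<'E'
from plan import *
p0=(-.4874,.042,np.radians(-16.67))
s=np.array([.4,1.2,2.2,3.4,4.6,5.8,7,8.2,9.2,9.8])/100
rows(p0,path(*p0,.11,s))
E
```

```text
s0 0.02641341219162148 R 0.7508115012879196 L 0.21844589309779516
0.00 0.40 0 0 0 -0.0 | bay [-483.57   40.85]
-0.00 1.20 0 0 0 -0.0 | bay [-475.9    38.56]
-0.00 2.20 0 0 0 -0.0 | bay [-466.32   35.69]
-0.01 3.40 0 0 0 -0.6 | bay [-454.85   32.19]
-0.00 4.60 0 0 0 -1.5 | bay [-443.33   28.8 ]
0.02 5.80 0 0 0 -2.4 | bay [-431.77   25.6 ]
0.07 7.00 0 0 0 -3.3 | bay [-420.15   22.58]
0.13 8.20 0 0 0 -4.2 | bay [-408.49   19.75]
0.20 9.20 0 0 0 -5.0 | bay [-398.74   17.53]
0.25 9.79 0 0 0 -5.5 | bay [-392.87   16.26]
```

```bash
python3 -m handwheel '0 0.4 0 0 0 0 0; 0 1.2 0 0 0 0 0; 0 2.2 0 0 0 0 0; 0 3.4 0 0 0 -0.6 0; 0 4.6 0 0 0 -1.5 0; 0.02 5.8 0 0 0 -2.4 0; 0.07 7 0 0 0 -3.3 0; 0.13 8.2 0 0 0 -4.2 0; 0.2 9.2 0 0 0 -5 0; 0.25 9.8 0 0 0 -5.5 0'
python3 look.py b
```

```text
t: 10.65
tcp_pos: [0.5408, -0.1253, 0.072]
tool_rot: [0.128, 3.139, 0.0]
contact_force: [0.3, -2.3, 1.2]
finger_gap: 0.119
10.65 0.11918516451565211 [ 0.5408 -0.1253  0.072 ] [ 0.3059 -2.2706  1.2495]
tool head 85.32989233236603
tool bay [-0.3927  0.0149] -11.130107667633965
local extents [[-0.087  -0.055 ]
 [ 0.0822  0.0565]] ((0.545720636844635, -0.058316729962825775), (0.17002686858177185, 0.11090216785669327), 84.70557403564453)
```

```bash
python3 - <<'E'
from plan import *
p0=(-.3927,.0164,np.radians(-11.3))
s=np.array([.4,1.2,2.4,3.6,4.8,6,7.2,8.4,9.4,10,10.4,11.2,12.4,13.6,14.8,16])/100
ps=path(*p0,.073,s)
rows(p0,ps[:10])
print();rows(ps[9],ps[10:])
E
```

```text
s0 0.0006964670236232207 R 0.7378806591619053 L 0.14552645097752281
-0.00 0.40 0 0 0 -0.3 | bay [-388.78   15.58]
-0.01 1.20 0 0 0 -0.9 | bay [-380.94   13.98]
0.01 2.40 0 0 0 -1.8 | bay [-369.15   11.75]
0.04 3.60 0 0 0 -2.7 | bay [-357.33    9.71]
0.09 4.80 0 0 0 -3.7 | bay [-345.47    7.86]
0.16 6.00 0 0 0 -4.6 | bay [-333.58    6.2 ]
0.25 7.19 0 0 0 -5.5 | bay [-321.67    4.73]
0.36 8.39 0 0 0 -6.5 | bay [-309.74    3.46]
0.46 9.38 0 0 0 -7.2 | bay [-299.78    2.55]
0.53 9.98 0 0 0 -7.7 | bay [-293.8     2.07]

-0.00 0.40 0 0 0 -0.3 | bay [-289.81    1.78]
-0.01 1.20 0 0 0 -0.9 | bay [-281.83    1.26]
0.01 2.40 0 0 0 -1.9 | bay [-269.84    0.64]
0.04 3.60 0 0 0 -2.8 | bay [-257.85    0.21]
0.09 4.80 0 0 0 -3.6 | bay [-245.85   -0.  ]
0.17 6.00 0 0 0 -3.6 | bay [-233.85   -0.  ]
```

```bash
python3 -m handwheel '0 0.4 0 0 0 -0.3 0; 0 1.2 0 0 0 -0.9 0; 0 2.4 0 0 0 -1.8 0; 0.04 3.6 0 0 0 -2.7 0; 0.09 4.8 0 0 0 -3.7 0; 0.16 6 0 0 0 -4.6 0; 0.25 7.2 0 0 0 -5.5 0; 0.36 8.4 0 0 0 -6.5 0; 0.46 9.4 0 0 0 -7.2 0; 0.53 10 0 0 0 -7.7 0'
cat >> look.py <<'E'
(cx,cy),(w,hh),an=cv2.minAreaRect(P[:,:2].astype(np.float32))
if w<hh: an+=90
an=an%180
cb=tobay([cx,cy]);a=np.radians(an)-BH
u=np.array([np.cos(a),np.sin(a)])
print("caddy bay centre",cb,"head deg",np.degrees(a),"nose",cb+.085*u,"bar",cb-.07*u)
E
python3 look.py c
```

```text
t: 12.0
tcp_pos: [0.5436, -0.0251, 0.072]
tool_rot: [-0.083, 3.14, 0.0]
contact_force: [1.7, -1.5, 0.8]
finger_gap: 0.118
12.0 0.11802231476454259 [ 0.5436 -0.0251  0.072 ] [ 1.7242 -1.5047  0.7785]
tool head 93.02813342220404
tool bay [-0.2935  0.0008] -3.431866577795958
local extents [[-0.0869 -0.0538]
 [ 0.0819  0.0568]] ((0.538994312286377, 0.04213511198759079), (0.11091091483831406, 0.17006397247314453), 2.5707857608795166)
caddy bay centre [-0.2261 -0.0022] head deg -3.889214239120471 nose [-0.1413 -0.0079] bar [-0.296   0.0026]
```

View pics/cs.png

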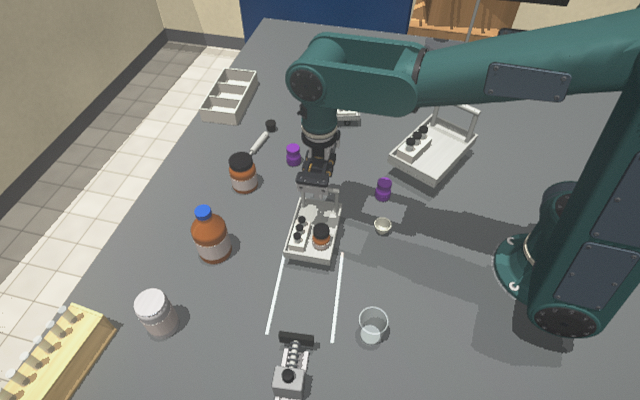

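The caddy is entering between the lines, jar upright at (320,236) in the side view. Next: finish the turn and continue straight.

```bash
python3 - <<'E'
from plan import *
p0=(-.2935,.0026,np.radians(-3.9))
s=np.array([.4,1.2,2.4,3.6,4.8,6,7.2,8.4,9.4,10])/100
rows(p0,path(*p0,.028,s))
E
python3 -m handwheel '0 0.4 0 0 0 -0.3 0; 0 1.2 0 0 0 -0.8 0; 0.01 2.4 0 0 0 -1.7 0; 0.05 3.6 0 0 0 -2.6 0; 0.11 4.8 0 0 0 -3.5 0; 0.18 6 0 0 0 -4 0; 0.26 7.2 0 0 0 -4.1 0; 0.34 8.4 0 0 0 -4.1 0; 0.41 9.4 0 0 0 -4.1 0; 0.45 10 0 0 0 -4.1 0'
python3 look.py d
```

```text
s0 0.00022669835811563524 R 0.8223909544501373 L 0.055978376585717075
-0.00 0.40 0 0 0 -0.3 | bay [-289.51    2.29]
-0.01 1.20 0 0 0 -0.8 | bay [-281.53    1.73]
0.01 2.40 0 0 0 -1.7 | bay [-269.55    1.02]
0.03 3.60 0 0 0 -2.5 | bay [-257.56    0.49]
0.08 4.80 0 0 0 -3.3 | bay [-245.57    0.14]
0.15 6.00 0 0 0 -3.9 | bay [-233.57   -0.  ]
0.23 7.19 0 0 0 -3.9 | bay [-221.57   -0.  ]
0.31 8.39 0 0 0 -3.9 | bay [-209.57   -0.  ]
0.38 9.39 0 0 0 -3.9 | bay [-199.57   -0.  ]
0.42 9.99 0 0 0 -3.9 | bay [-193.57   -0.  ]
t: 13.35
tcp_pos: [0.5336, 0.0744, 0.072]
tool_rot: [0.194, -3.135, -0.0]
contact_force: [-0.6, -2.6, 2.2]
finger_gap: 0.122
13.35 0.12169432479758473 [0.5336 0.0744 0.072 ] [-0.578  -2.575   2.2358]
tool head 97.09978552050684
tool bay [-0.1935 -0.0004] 0.6397855205068481
local extents [[-0.077  -0.0482]
 [ 0.0821  0.0576]] ((0.5193630456924438, 0.14610323309898376), (0.10689736902713776, 0.16267938911914825), 5.19840669631958)
caddy bay centre [-0.1206  0.0056] head deg -1.2615933036804161 nose [-0.0356  0.0038] bar [-0.1906  0.0072]
```

```bash
python3 - <<'E'
from h import *
d=np.load("d.npz");c={k[1:]:d[k] for k in d if k[0]=="t"};s={k[1:]:d[k] for k in d if k[0]=="s"}
crop(c,170,150,150,110,5,"pics/dt.png");crop(s,240,210,130,140,4,"pics/dsc.png")
E
```

```text
(no output)
```

View pics/dt.png

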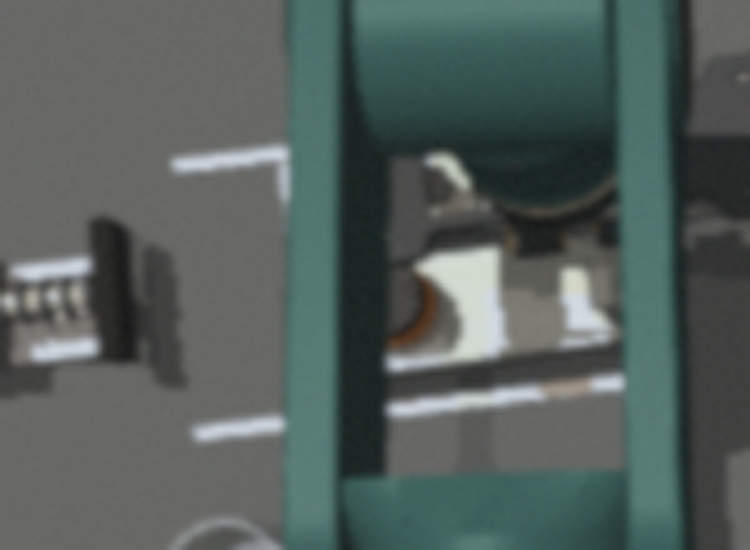

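View pics/dsc.png

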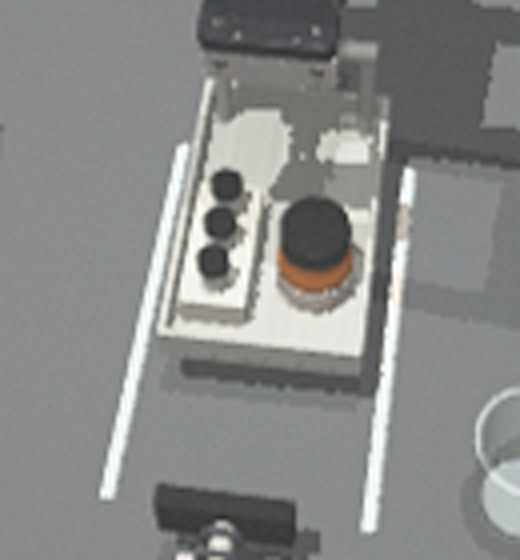

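```bash
cat > sf.py <<'E'
from h import *
import sys
np.set_printoptions(precision=4,suppress=True)
def front(name):
    d=np.load(name+".npz");s={k[1:]:d[k] for k in d if k[0]=="s"};W=cloud(s)
    # front face points: z 0.04..0.06, in bay box
    P=W.reshape(-1,3);B=np.array(P[:,:2]-BO);x=B@[np.cos(BH),np.sin(BH)];y=B@[-np.sin(BH),np.cos(BH)]
    return x,y,P[:,2],s
if __name__=="__main__":
    for n in sys.argv[1:]:
        x,y,z,s=front(n)
        xm=np.nanpercentile(x[(abs(y)<.075)&(z>.040)&(z<.06)&(x>-.3)&(x<.1)],50) if 0 else None
        k=(abs(y)<.075)&(z>.038)&(z<.06)&(x>-.25)&(x<.038)
        # bin over y, take max x
        xs=[];ys=[]
        for b in np.arange(-.05,.05,.005):
            q=k&(y>=b)&(y<b+.005)
            if q.sum()>3: xs.append(np.percentile(x[q],85));ys.append(b+.0025)
        c=np.polyfit(ys,xs,1);print(n,"front face slope->head deg",-np.degrees(np.arctan(c[0]))*1,"nose x",c[1])
        kk=k&(x>c[1]-.012)&(z>.045);print(" y extents",np.percentile(y[kk],[.5,99.5]),"mid",np.percentile(y[kk],[.5,99.5]).mean())
        kk=k&(x>c[1]-.10)&(x<c[1]-.02)&(z>.055)
        # side rim: fit extents per x
        for sg in(1,-1):
            X=[];Y=[]
            for b in np.arange(c[1]-.15,c[1]-.01,.01):
                q=(abs(y)<.075)&(z>.056)&(z<.068)&(x>=b)&(x<b+.01)
                if q.sum()>2: X.append(b+.005);Y.append((y[q]*sg).max()*sg)
            X=np.array(X);Y=np.array(Y);m=abs(Y-np.median(Y))<.008
            if m.sum()>3:
                e=np.polyfit(X[m],Y[m],1);print("  side",sg,"head",np.degrees(np.arctan(e[0])),"y at nose",np.polyval(e,c[1]))
E
python3 sf.py c d
```

```text
c front face slope->head deg -1.922168164817474 nose x -0.1417723754161253
 y extents [-0.0598  0.0492] mid -0.005310657249448111
  side 1 head -3.7232849499342997 y at nose 0.04919663960422056
  side -1 head -3.778414419778127 y at nose -0.060672713320310316
d front face slope->head deg 8.148612180593124 nose x -0.050771649261833245
 y extents [-0.0492  0.0601] mid 0.005431124070605118
  side 1 head 0.8584444609991315 y at nose 0.05995555534224666
  side -1 head 0.8950094637150408 y at nose -0.049169044559497624
```

Heading is about +0.8° and the nose about 3–5 mm left of centre, both inside tolerance. I'll correct slightly to the right while advancing 70 mm, leaving about 14 mm to the pad.

```bash
python3 -m handwheel '0 0.4 0 0 0 0.1 0; 0 1.1 0 0 0 0.3 0; -0.01 2 0 0 0 0.6 0; -0.02 3 0 0 0 0.9 0; -0.04 4 0 0 0 1.1 0; -0.06 5 0 0 0 1.3 0; -0.08 5.8 0 0 0 1.4 0; -0.09 6.4 0 0 0 1.4 0; -0.1 6.8 0 0 0 1.4 0; -0.1 7 0 0 0 1.4 0'
python3 look.py e; python3 sf.py e; python3 - <<'E'
from h import *
d=np.load("e.npz");s={k[1:]:d[k] for k in d if k[0]=="s"}
crop(s,240,230,130,140,4,"pics/esc.png")
m=(s["color"].min(-1)>170)
W=cloud(s);x=(W[...,:2]-BO)@np.array([[np.cos(BH),-np.sin(BH)],[np.sin(BH),np.cos(BH)]])
for sg in(1,-1):
    k=m&(abs(W[...,2])<.01)&(abs(x[...,1]*sg-.07)<.008)&(x[...,0]<.03)&(x[...,0]>-.2)
    print("line",sg,k.sum(),np.polyfit(x[k][:,0],x[k][:,1],1))
E
```

```text
t: 14.7
tcp_pos: [0.5263, 0.1435, 0.0719]
tool_rot: [0.155, -3.138, -0.0]
contact_force: [-2.6, -2.7, 2.8]
finger_gap: 0.118
14.7 0.11765778234025329 [0.5263 0.1435 0.0719] [-2.6378 -2.718   2.7886]
tool head 95.66941918750241
tool bay [-0.1239 -0.0009] -0.7905808124975806
local extents [[-0.0485 -0.0236]
 [ 0.056   0.0579]] ((0.5060985684394836, 0.21527931094169617), (0.08994495868682861, 0.10758985579013824), 5.977806568145752)
caddy bay centre [-0.0504  0.011 ] head deg -0.48219343185424174 nose [0.0346 0.0103] bar [-0.1204  0.0116]
e front face slope->head deg 6.92734194255991 nose x 0.017242522344718146
 y extents [-0.0525  0.0568] mid 0.0021529252194802083
  side 1 head -0.5400224566238975 y at nose 0.056273200886461844
  side -1 head -0.409687864550359 y at nose -0.05300000202170036
line 1 258 [-0.00215417  0.07368182]
line -1 277 [-0.00072256 -0.06786687]
```

View pics/esc.png

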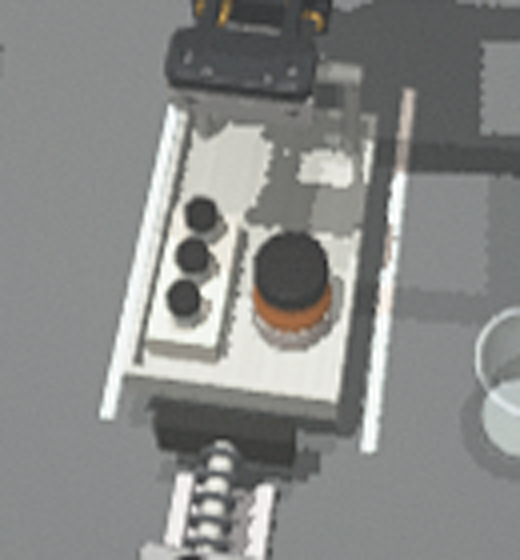

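The nose is about 1 mm off centre relative to the lines seen by the same camera, heading −0.4°, with the pad at about (297,336) just ahead. Creeping forward.

```bash
python3 -m handwheel '0 0.2 0 0 0 0 0; 0 0.4 0 0 0 0 0; 0 0.6 0 0 0 0 0; 0 0.8 0 0 0 0 0; 0 1 0 0 0 0 0; 0 1.1 0 0 0 0 0; 0 1.2 0 0 0 0 0; 0 1.2 0 0 0 0 0; 0 1.2 0 0 0 0 0; 0 1.2 0 0 0 0 0'
python3 look.py f|head -3; python3 - <<'E'
from h import *
for n in "ef":
    d=np.load(n+".npz");s={k[1:]:d[k] for k in d if k[0]=="s"}
    crop(s,265,310,70,60,8,f"pics/{n}p.png")
E
```

```text
t: 16.05
tcp_pos: [0.5252, 0.1554, 0.0719]
tool_rot: [-0.155, 3.138, 0.001]
contact_force: [-0.6, -1.0, 1.1]
finger_gap: 0.115
16.05 0.11507793525092463 [0.5252 0.1554 0.0719] [-0.6269 -0.9565  1.1285]
tool head 95.66626015372255
tool bay [-0.1121 -0.0012] -0.7937398462774468
```

View pics/fp.png

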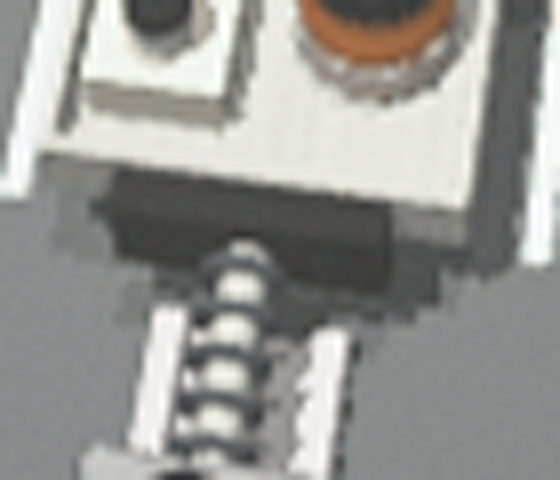

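View pics/ep.png

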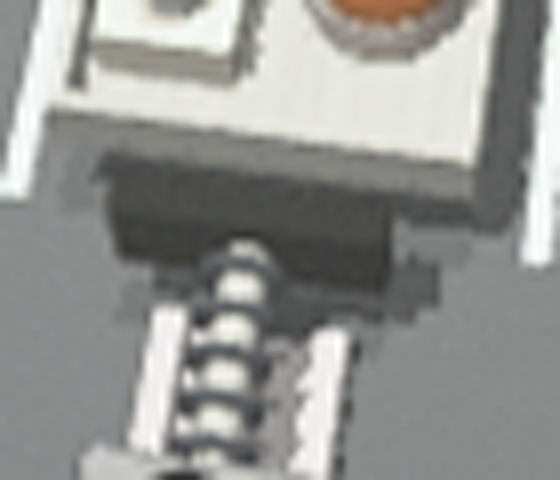

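Comparing the two crops, the pad (lower edge at y≈290) has not moved, so the gap is now only a few mm. Advancing 5 mm.

```bash
python3 -m handwheel '0 0.1 0 0 0 0 0; 0 0.2 0 0 0 0 0; 0 0.3 0 0 0 0 0; 0 0.4 0 0 0 0 0; 0 0.5 0 0 0 0 0; 0 0.5 0 0 0 0 0; 0 0.5 0 0 0 0 0; 0 0.5 0 0 0 0 0; 0 0.5 0 0 0 0 0; 0 0.5 0 0 0 0 0'
python3 look.py g|head -3; cat > cmp.py <<'E'
from h import *
import sys
def g(n):
    d=np.load(n+".npz");return d["scolor"]
a,b=g(sys.argv[1]),g(sys.argv[2])
im=np.hstack([a[315:370,265:320],b[315:370,265:320]])
cv2.imwrite(f"pics/cmp{sys.argv[2]}.png",cv2.resize(im[:,:,::-1],None,fx=7,fy=7,interpolation=cv2.INTER_CUBIC))
A=cv2.cvtColor(a,cv2.COLOR_RGB2GRAY).astype(np.float32)[332:352,278:315];B=cv2.cvtColor(b,cv2.COLOR_RGB2GRAY).astype(np.float32)[332:352,278:315]
print("image shift of lower pad/spring end",cv2.phaseCorrelate(A,B,cv2.createHanningWindow((37,20),cv2.CV_32F)))
E
python3 cmp.py e f; python3 cmp.py e g
```

```text
t: 17.4
tcp_pos: [0.5248, 0.1602, 0.072]
tool_rot: [-0.155, 3.138, 0.0]
contact_force: [0.4, -2.2, 1.0]
finger_gap: 0.115
17.4 0.11479576815675592 [0.5248 0.1602 0.072 ] [ 0.4175 -2.2104  0.9978]
tool head 95.66251227991211
tool bay [-0.1072 -0.0013] -0.7974877200878865
image shift of lower pad/spring end ((-0.03222604225937786, -0.04346382409591065), 0.9339854699373246)
image shift of lower pad/spring end ((-0.564238944319083, 0.6464668633123214), 0.915237492620945)
```

View pics/cmpg.png

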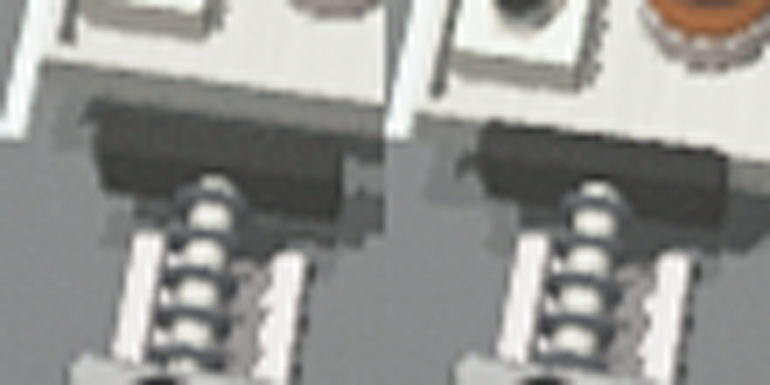

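The pad has begun to yield, by about 1–2 mm. Another 4 mm.

```bash
python3 -m handwheel '0 0.1 0 0 0 0 0; 0 0.2 0 0 0 0 0; 0 0.3 0 0 0 0 0; 0 0.4 0 0 0 0 0; 0 0.4 0 0 0 0 0; 0 0.4 0 0 0 0 0; 0 0.4 0 0 0 0 0; 0 0.4 0 0 0 0 0; 0 0.4 0 0 0 0 0; 0 0.4 0 0 0 0 0'
python3 look.py i|head -3; python3 cmp.py e i; python3 sf.py i
```

```text
t: 18.75
tcp_pos: [0.5243, 0.1642, 0.072]
tool_rot: [-0.155, 3.138, 0.0]
contact_force: [1.6, -4.2, 2.4]
finger_gap: 0.119
18.75 0.11912750662071081 [0.5243 0.1642 0.072 ] [ 1.6286 -4.2279  2.4454]
tool head 95.66186898377711
tool bay [-0.1032 -0.0013] -0.7981310162228823
image shift of lower pad/spring end ((-1.442565055998429, 1.5032549657436611), 0.37125239849090574)
i front face slope->head deg 4.9782644393430395 nose x 0.026444394111865922
 y extents [-0.0524  0.0561] mid 0.0018218200347172274
  side 1 head -0.4555170675815425 y at nose 0.055946175515622754
  side -1 head -0.49480167325765323 y at nose -0.05356165709055336
```

View pics/cmpi.png

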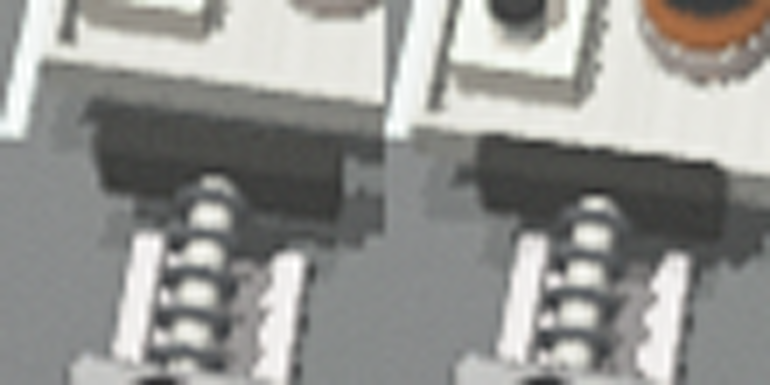

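The pad has moved about 5.5 mm (roughly 2.8 N) and the wrist force rose 2 N over the last 4 mm, which agrees. Alignment is good, so I'll release and lift clear.

```bash
python3 -m handwheel '0 0 0 0 0 0 0; 0 0 0 0 0 0 0.1; 0 0 0 0 0 0 0.2; 0 0 0 0 0 0 0.3; 0 0 0 0 0 0 0.4; 0 0 0 0 0 0 0.4; 0 0 0 0 0 0 0.4; 0 0 -0.3 0 0 0 0.4; 0 0 -0.8 0 0 0 0.4; 0 0 -1.5 0 0 0 0.4'
python3 look.py j|head -3; python3 cmp.py e j; python3 sf.py j
```

```text
t: 20.1
tcp_pos: [0.5243, 0.1642, 0.0875]
tool_rot: [-0.155, 3.138, 0.0]
contact_force: [-0.3, -0.3, 0.4]
finger_gap: 0.403
20.1 0.4034842360858339 [0.5243 0.1642 0.0875] [-0.2585 -0.3048  0.409 ]
tool head 95.66496164724603
tool bay [-0.1032 -0.0013] -0.7950383527539628
image shift of lower pad/spring end ((-0.566725975605749, 1.5283084637399362), 0.7864739570021629)
j front face slope->head deg 4.874746976325714 nose x 0.02548629965068747
 y extents [-0.0521  0.0561] mid 0.0019936230463363687
  side 1 head -0.5204669696912435 y at nose 0.05575702732253732
  side -1 head -0.43923646886359635 y at nose -0.05360281879427848
```

View pics/cmpj.png

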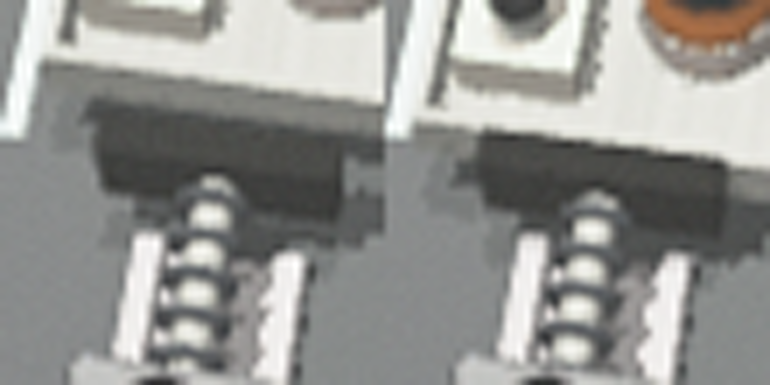

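View pics/js.png

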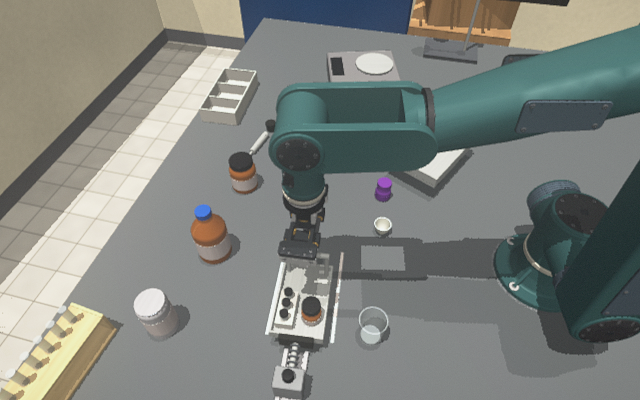

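After release the pad stays about 4 mm compressed and the jar is upright. Lifting clear.

```bash
python3 -m handwheel '0 0 -1 0 0 0 0.4; 0 0 -2.5 0 0 0 0.4; 0 0 -4 0 0 0 0.4; 0 0 -6 0 0 0 0.4; 0 0 -8 0 0 0 0.4; 0 0 -10 0 0 0 0.4; 0 -1 -12 0 0 0 0.4; 0 -2 -13 0 0 0 0.4; 0 -2 -13 0 0 0 0.4; 0 -2 -13 0 0 0 0.4'
python3 look.py k|head -3; python3 cmp.py e k;python3 cmp.py j k; python3 sf.py k; python3 - <<'E'
from h import *
d=np.load("k.npz");s={k[1:]:d[k] for k in d if k[0]=="s"}
crop(s,240,220,140,140,4,"pics/kc.png")
E
```

```text
t: 21.45
tcp_pos: [0.5258, 0.1443, 0.2161]
tool_rot: [0.155, -3.136, -0.0]
contact_force: [-0.0, -0.5, 0.0]
finger_gap: 0.402
21.45 0.4024402979403636 [0.5258 0.1443 0.2161] [-0.0343 -0.5324  0.0055]
tool head 95.65348098187432
tool bay [-0.1232 -0.0006] -0.8065190181256696
image shift of lower pad/spring end ((-0.5169757290400021, 1.5663409115151872), 0.7441261938214302)
image shift of lower pad/spring end ((0.12198484496913409, 0.08520395898137245), 0.9936863398551941)
k front face slope->head deg 4.670092201361589 nose x 0.02544159103246201
 y extents [-0.0529  0.056 ] mid 0.0015600624895485693
  side 1 head -0.3996325524137307 y at nose 0.0560207864014977
  side -1 head -0.3867916922360561 y at nose -0.05353358177485717
```

View pics/kc.png

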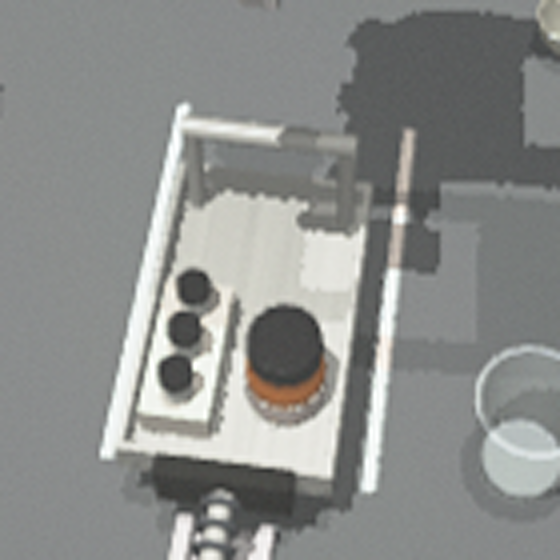

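View pics/cmpk.png

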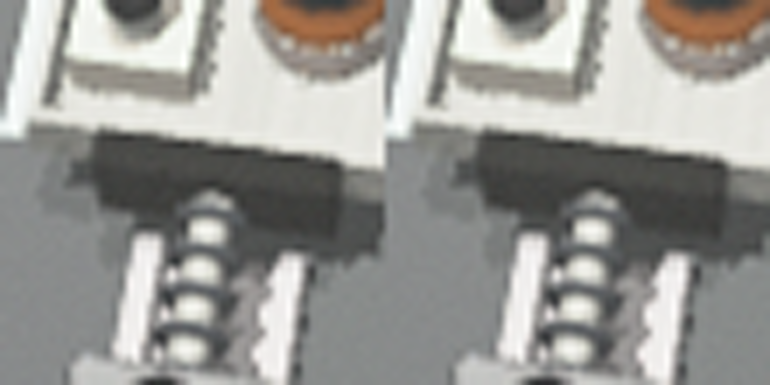

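```bash
python3 -c "
from rig import *
print(hand_in())"
```

```text
the job is handed in; nothing more can be done
None
```

I gripped the middle-sized caddy by its push bar, pushed it straight for about 110 mm so the castors could come round, then steered it left through 17° into the bay. I pressed the buffer in about 5.5 mm, which is roughly 2.8 N, then let go and lifted clear. I handed the job in at about 21.5 s and got no verdict back.

**Last checks:**
- **Alignment:** the nose was about 1–2 mm off the centre line as the same camera sees the lines, and the heading was about −0.4°.
- **Buffer:** the pad still looked about 4 mm compressed after release, and did not move between the two pictures taken after letting go.
- **Jar and glassware:** the jar was upright on the tray. The beaker, bottle and big jar looked undisturbed in the pictures, but I did not measure them again. The arm was clear of everything.

**What failed or disagreed:**
- **First grasp:** it closed on nothing, because the real fingertips stand about 26–30 mm above the reported TCP height. I measured this with the camera and went lower. The caddy did not look disturbed.
- **Camera differences:** the two cameras differed by about 2 mm sideways. Late on, the arm hid part of the tray from the top camera, so I relied on the side camera.
- **Not seen directly:** the castor angles could not be seen, so I inferred them from more than 450 mm of forward rolling. The pad force is also estimated, from the compression and the change in wrist force.

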